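Lay the battery pack in its charging dock

ROBOT

A 6-joint arm with a two-finger parallel gripper is mounted at the origin on the work surface. World frame = base frame: x ahead of the robot, y to its left, z up, the work surface at z = 0. Lengths are in m, angles in rad, forces in N, time in s.
With the tool pointing down it reaches from about 0.35 to 0.875 m from the base axis. Payload 4.2 kg.
Tool frame: the origin (TCP) lies at the very end of the fingers, on their centre line; the grasp point (between the pads) lies 19 mm behind it (grasp_offset is the distance from the TCP to the grasp point, in m); y points along the fingers, x is the direction in which the jaws open and shut, and the axes are right-handed (so a half turn about y gives the same grasp; the last joint's range is limited). The gripper opens to 87 mm and grips with 3 to 60 N. Pads are 19 mm wide; open, the fingers measure 117 mm over their backs; the gripper's body (75 mm by 190 mm) begins 51 mm behind the grasp point.
Start: joints at [1.43, 0.385, 0.008, 0, -1.194, -0.259], TCP at [0.243, 0.576, 0.223] pointing down, gripper open.
Joint ranges: [-3.14, 3.14], [-1.21, 2.06], [-1.07, 1.41], [-3.16, 2.05], [-2.99, -0.16], [-3.1, 3.1]. Speed limits (rad/s): [2.79, 2.79, 3.14, 3.14, 3.14, 3.14].

INTERFACE

Orientations are given as a rotation vector (axis times angle).
In Python, from workcell import get_obs, capture, calibration, close_job, grasp_offset gives the robot as it stands.
- The arm moves only by the tool carry_out, never from a script. Its arguments are lists of equal length, an entry for each row: "slide": the shift along the tool's x, y, z in cm, a list of three; "rotation": the turn, a rotation vector about the tool's x, y, z in rad, a list of three; "hand": the gripper command: -1 is fully open, 1 is shut, values between are in proportion. In form: {"slide": [[tx, ty, tz], ...], "rotation": [[ax, ay, az], ...], "hand": [hand, ...]}. A call has 1 to 20 rows; each row shifts and turns the pose as measured when the row begins, along the tool's axes as they then stand; what a row does not reach is not made up. A row lasts 1/8 s, in which the tool goes at most 62.5 mm and 10.7 degrees, less where a joint would pass 70% of its speed; a pose out of reach is approached as far as the arm can. A call with a gripper value outside its range is refused whole. The fingers move at their own pace and stop on an object; "grip_force" is the grip in N (left out, the last holds). Time passes only in rows, so rows that do not move let the fingers close. It gives the time, the measured TCP pose, the force and the opening at its end, in the units of the state.
- get_obs(): the state, without advancing time (a new reading comes with each control period).
- capture(name): name is "scene" or "top"; returns the picture (480x640x3 uint8, blue, green, red); there is no depth.
- calibration(name): a dict with "intrinsics" (3x3 intrinsics, pixels), "k1" (the pictures are not rectified: a ray, as slopes to the right and down, at radius r is drawn at 1 + k1 r^2 times it, then the intrinsics apply), "R" (3x3) and "t" (3): a world point X has camera coordinates R X + t. Camera axes: x right, y down, z forward; pixel columns grow to the right and rows downward; lengths in m; the calibration is good to about 2 mm. A picture is of the moment at which its call begins. calibration takes no time and is no camera call.
- close_job(): hands the job in, once; it reports no verdict.
The state is a dict: "clock": time; "joint_pos": joint angles; "qd": joint speeds; "effort": joint torques, N m; "position": TCP position; "tcp_rot": TCP orientation; "force": force on the tool from outside, world axes, zero at the start; "ft_torque": the same for the moment, N m; "width": finger opening in m.
Only numpy, scipy, OpenCV 4.12 (cv2) and the standard library are available. Lean on these libraries where they do the work, as an engineer would, in place of code of your own. Each camera call takes 0.05 s, during which the arm holds its last target. There are 200 camera calls.

TASK

The square battery pack stands on end in front of the low charging dock. Without lifting it, line it up with the dock, tip it over the dock's low front edge so that it lies flat between the two side rails with its contact end towards the sliding connector, then push it gently along the bed until the connector is fully back against its stop. Leave everything else on the desk where it is and let go.

Things in the scene. Friction and masses are not known exactly. Their poses are not given: they have to be found in the camera images.
- dock: Charging dock, fixed to the desk. Origin: middle of its front edge, at desk level; x runs into the dock (away from the robot), y left, z up. Its bed is a plate 250 mm long (x 0 to 250), 150 wide, 14 thick: the 14 mm high vertical front face at x = 0 is the low stop and the pack lies on the plate's top. At the back (x 220 to 250) is a housing 75 mm high.
- dock_bed (a point): Middle of the bed's top between the two side rails, 108.5 mm in from the dock's front edge. The rails are 12 mm thick, their tops 32 mm above the desk, and run from dock x = 11 to 206 mm; the gap between them is 110 mm (dock y -55 to 55).
- connector (a joint): Sliding metal connector block on the bed in front of the housing, 20 x 94 x 45 mm. Value: how far (m) it has been pushed back; it starts somewhere between 0 and 0.008 and ends against a hard, rubber-buffered stop at 0.025. It slides stiffly (about 4 N) and stays where it is left.
- connector_face (a point): Centre of the connector's front face (facing the robot), 38 mm above the desk; at dock x = 165 mm + joint value, so 190 mm when fully back.
- battery_center (a point): Centre of the battery pack: grey plastic block 92 x 92 mm, 140 tall, too wide to grip, 0.6 to 0.95 kg. It stands on end 10 to 50 mm short of the dock's front edge, up to 25 mm left or right of its middle line, turned up to 0.2 rad against it. Axes: z along its 140 mm length towards the contact end, x towards the dock (this face ends up underneath).
- battery_contacts (a point): Centre of the pack's contact end (its top while standing, two brass pads), 70 mm from its centre; it must meet the connector. The shell is slick (friction 0.3): on the open desk it slides and does not tip; against the dock's edge a push 100 mm up or higher (about 4 N) tips it. It falls by itself past 40 degrees, then lies with 10 to 60 mm overhanging the front edge.
- jar: Closed round jar, 56 mm diameter, 75 mm tall, standing to the left of the dock (seen from the robot). Origin: centre of its underside. Leave it alone.
- stapler: Desk stapler, 150 x 36 x 57 mm, to the right of the dock. Origin: centre of its underside. Leave it alone.
- mug: White mug, 80 mm diameter, 95 mm tall, near the right edge. Origin: centre of its underside. Leave it alone.
- spray: Cleaner bottle, 60 mm diameter, 160 mm tall, near the right edge. Origin: centre of its underside. Leave it alone.
- spare: Slim spare pack of another type, 150 x 70 x 45 mm, lying flat on the left. Origin: centre of its underside. Leave it alone.
- prints: Cardboard box of prints, 180 x 130 x 50 mm, on the left. Origin: centre of its underside. Leave it alone.
- mouse: Computer mouse, 105 x 60 x 32 mm, on its mat on the right. Origin: centre of its underside. Leave it alone.
Not all that is in view belongs to the job. Leave any orange or turquoise look-alike of the part that bears battery_center alone.

How it is judged:
On the way, in this order (a step that is already met when the one before it is completed fails the run):
1. the pack lies flat on the dock's bed between the rails, contact end towards the connector (angle between battery_center's own x axis and vertical above 3.04 rad and z of battery_center in the frame of dock between 0.055 and 0.065 m and y of battery_center in the frame of dock between -0.013 and 0.013 m), for 0.2 s.
2. the connector is pushed back to its stop (value of joint connector above 0.0215 m), for 0.2 s.
At the end, for the whole second after the job is handed in: The pack lies at rest flat on the bed (within 0.1 rad) between the rails, within 13 mm of the dock's middle line, its contact end within 8 mm of the fully retracted connector, and the connector is within 3.5 mm of its stop (all of step 1 and value of joint connector above 0.0215 m and x of battery_contacts in the frame of dock above 0.182 m and linear speed of battery below 0.01 m/s); the robot touches nothing.
It fails at once if the pack is lifted clear (its centre above 135 mm over the desk) (height (world z) of battery_center above 0.135 m).
It fails at once if the pack is pressed harder than 40 N by the robot (contact force between battery and the arm above 40 N or contact force between battery and the fingers above 40 N).
It fails at once if another thing on the desk is moved by more than 25 mm (distance of any of jar, stapler, mug, spray, spare, prints, mouse from where it was at the start of the episode above 0.025 m).
It also fails if it takes over 67 s, if anything falls off the work surface, if the arm or the gripper's body presses on something with over 40 N, if the wrist force passes 120 N, or if a joint passes its speed limit or range.

## Working session

There is one attempt and no reset: what is moved stays moved. The work goes in short steps, Python scripts to look and compute and a tool call to move; the robot and the scene stay as the last step left them, time stands still between calls to the robot, and variables do not carry over. Pictures are saved under pics/ and viewed, about 8 in all and at most 12, crops included, and the job is handed in when it is done.

Besides the shell and the picture viewer there is one more tool, called after ">>>" by a JSON object that holds its "name" and its "arguments". carry_out: Moves the arm, as the interface text tells. Its arguments: {"type":"object","properties":{"slide":{"type":"array"},"rotation":{"type":"array"},"hand":{"type":"array"},"grip_force":{"type":"number"}},"required":["slide","rotation","hand"]}

```bash
mkdir -p pics; cat > h.py <<'E'
import numpy as np, cv2
from scipy.spatial.transform import Rotation as Rot
from workcell import get_obs, capture, calibration, close_job, grasp_offset
def proj(P,c):
    X=np.atleast_2d(P)@np.array(c["R"]).T+np.array(c["t"]); K=np.array(c["intrinsics"])
    return cv2.projectPoints(X,np.zeros(3),np.zeros(3),K,np.array([c["k1"],0,0,0.]))[0].reshape(-1,2)
def ray(px,c):
    K=np.array(c["intrinsics"]);n=cv2.undistortPoints(np.array(px,float).reshape(-1,1,2),K,np.array([c["k1"],0,0,0.])).reshape(-1,2)
    R=np.array(c["R"]);d=np.c_[n,np.ones(len(n))]@R; return -R.T@np.array(c["t"]),d
def onz(px,z,c):
    o,d=ray(px,c); return o+d*((z-o[2])/d[:,2])[:,None]
E
python3 - <<'E'
from h import *
for n in("scene","top"):
    cv2.imwrite(f"pics/{n}0.png",capture(n)); c=calibration(n); print(n,c["k1"],np.array(c["intrinsics"]).round(1).tolist(),(-np.array(c["R"]).T@np.array(c["t"])).round(3))
o=get_obs();print(o,Rot.from_rotvec(o["tcp_rot"]).as_matrix().round(3),grasp_offset)
E
```

```text
scene -0.0595669892115273 [[572.7, 0.0, 323.3], [0.0, 572.7, 240.9], [0.0, 0.0, 1.0]] [ 1.097 -0.674  1.184]
top -0.025235089404358767 [[531.1, 0.0, 315.8], [0.0, 531.1, 239.4], [0.0, 0.0, 1.0]] [ 0.42  -0.023  1.513]
{'clock': 0.1, 'joint_pos': array([ 1.42964918e+00,  3.85471351e-01,  6.80457878e-03, -4.18371129e-04,
       -1.19399885e+00, -2.58623445e-01]), 'qd': array([ 1.07077867e-03, -2.06587799e-03,  2.34454968e-03,  5.95272143e-04,
       -7.29215864e-05,  7.05596167e-04]), 'effort': array([ 4.93688040e-04, -3.91688597e+01,  1.87934518e+01,  4.23185930e+00,
        1.34764082e-02, -6.71709199e-05]), 'position': array([0.24302369, 0.57525395, 0.22159294]), 'tcp_rot': array([-0.99434361,  1.49674244, -1.49878879]), 'force': array([-0.24282995, -0.07669987, -0.1243408 ]), 'ft_torque': array([-0.03003052,  0.00085276, -0.00138844]), 'width': 0.08703206424336613} [[-0.389 -0.001  0.921]
 [-0.921 -0.002 -0.389]
 [ 0.002 -1.     0.   ]] 0.0187
```

View pics/scene0.png

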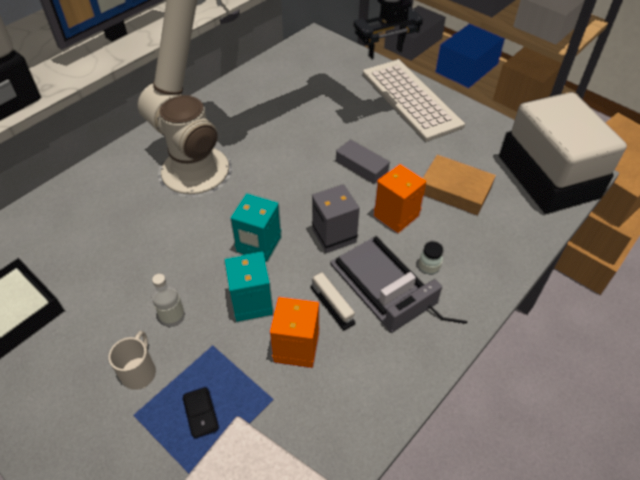

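View pics/top0.png

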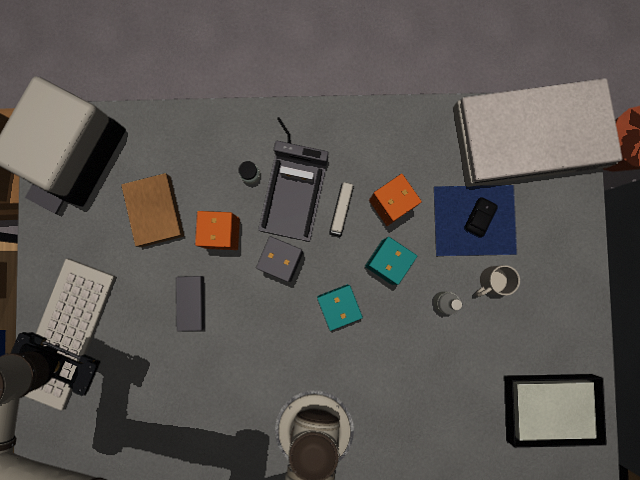

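Candidates in the top view are the grey block with brass pads at (280,260), orange look-alikes at (217,230) and (396,198), turquoise ones at (391,261) and (340,307), and the flat grey spare at (190,303). The grey one in front of the dock (262–328, 140–240) is the pack. I'll check it in one close crop.

```bash
python3 - <<'E'
from h import *
t=cv2.imread("pics/top0.png")[130:290,235:360];s=cv2.imread("pics/scene0.png")[175:335,300:450]
a=cv2.resize(t,None,fx=3.7,fy=3.7,interpolation=cv2.INTER_CUBIC);b=cv2.resize(s,None,fx=2.2,fy=2.2,interpolation=cv2.INTER_CUBIC)
im=np.zeros((592,800,3),np.uint8);im[:a.shape[0],:a.shape[1]]=a;im[:b.shape[0],465:465+b.shape[1]]=b
im=np.clip(im*1.8,0,255).astype(np.uint8);cv2.imwrite("pics/crop.png",im)
E
```

```text
(no output)
```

View pics/crop.png

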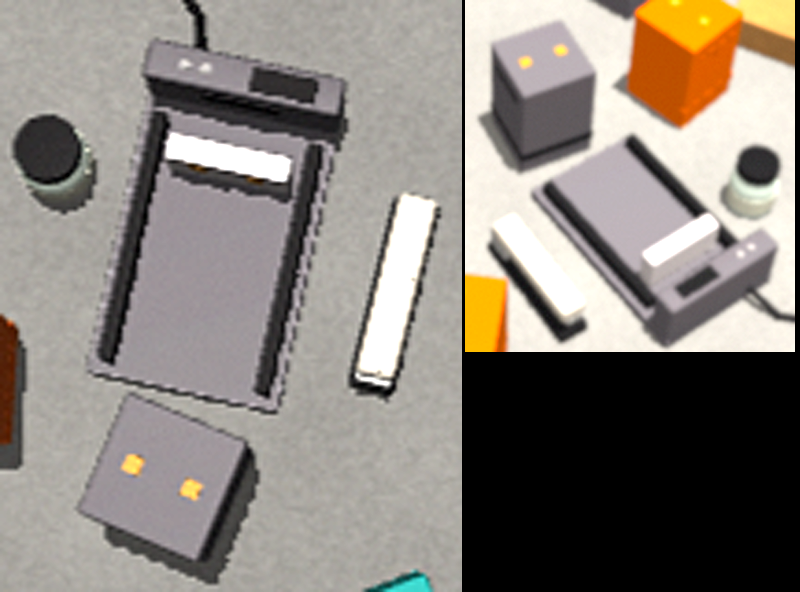

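The crop shows the grey pack with two brass pads. Its top corners are at crop (132,393), (246,440), (199,560) and (79,508). The dock's front corners are at (91,372) and (277,410). Next I fit both poses.

```bash
cat >> h.py <<'E'
from scipy.optimize import least_squares
def fit(model,px,c,x0):
    """planar pose (x,y,yaw) of a body whose model points are seen at px"""
    def w(p): 
        cs,sn=np.cos(p[2]),np.sin(p[2]);return np.array(model)@np.array([[cs,sn,0],[-sn,cs,0],[0,0,1]])+[p[0],p[1],0]
    r=least_squares(lambda p:(proj(w(p),c)-px).ravel(),x0); return r.x,r.fun.reshape(-1,2)
def todock(p,D):
    d=np.array(p[:2])-D[:2];cs,sn=np.cos(D[2]),np.sin(D[2]);return np.array([cs*d[0]+sn*d[1],-sn*d[0]+cs*d[1]])
E
python3 - <<'E'
from h import *
c=calibration("top")
f=lambda uv:np.array([235,130])+(np.array(uv)+.5)/3.7-.5
D,r=fit([[0,.075,.014],[0,-.075,.014],[.25,.075,.075],[.25,-.075,.075],[.22,.075,.075],[.22,-.075,.075]],f([[91,372],[277,410],[152,42],[345,82],[147,75],[341,118]]),c,[.6,0,0])
print("dock",D.round(4),r.round(1).tolist())
a=.046
B,r=fit([[a,a,.14],[a,-a,.14],[-a,-a,.14],[-a,a,.14]],f([[132,393],[246,440],[199,560],[79,508]]),c,[.5,0,0])
print("batt",B.round(4),r.round(1).tolist(),"in dock",todock(B,D).round(4),B[2]-D[2])
# check the battery with scene view
cs=calibration("scene");print("scene reproj top centre",proj([B[0],B[1],.14],cs),"dock front",proj([D[0],D[1],.014],cs))
E
```

```text
dock [ 0.5419  0.072  -0.2311] [[-0.8, 0.1], [0.7, 0.9], [0.0, -1.0], [1.1, -0.7], [-1.0, 0.5], [-0.1, 0.1]]
batt [ 0.4742  0.0786 -0.4181] [[-0.7, -1.0], [1.1, 0.0], [-0.1, 0.4], [-0.4, 0.6]] in dock [-0.0674 -0.009 ] -0.18699655934324144
scene reproj top centre [[333.26920324 200.0446021 ]] dock front [[350.23529401 247.18808988]]
```

```bash
cat >> h.py <<'E'
D0=np.array([.5419,.072,-.2311])
def go(x,y,z,D=D0,yawoff=0,show=True):
    """tool-frame shift (cm) and turn to reach dock-frame point, tool down, tool z along dock x"""
    o=get_obs();R=Rot.from_rotvec(o["tcp_rot"]).as_matrix();a=D[2]
    T=np.array([D[0]+np.cos(a)*x-np.sin(a)*y,D[1]+np.sin(a)*x+np.cos(a)*y,z]);a+=yawoff
    G=np.array([[np.sin(a),0,np.cos(a)],[-np.cos(a),0,np.sin(a)],[0,-1,0]])
    here=np.r_[todock(o["position"],D),o["position"][2]]
    print("t",round(o["clock"],2),"tcp in dock",here.round(4),"shift cm",(100*R.T@(T-o["position"])).round(2),"rot",Rot.from_matrix(R.T@G).as_rotvec().round(3),"F",np.array(o["force"]).round(1),"w",round(o["width"],3))
E
python3 -c "
from h import *
go(-.15,-.005,.22)"
```

```text
t 0.1 tcp in dock [-0.4062  0.4214  0.2216] shift cm [37.73  0.23 32.42] rot [ 0.    -0.169  0.002] F [-0.2 -0.1 -0.1] w 0.087
```

>>> {"name": "carry_out", "arguments": {"slide": [[3.8,0,3.2],[3.8,0,3.2],[3.8,0,3.2],[3.8,0,3.2],[3.8,0,3.2],[3.8,0,3.2],[3.8,0,3.2],[3.8,0,3.2],[3.8,0,3.2],[0,0,0],[0,0,0]], "rotation": [[0,0,0],[0,0,0],[0,0,0],[0,0,0],[0,0,0],[0,0,0],[0,0,0],[0,0,0],[0,0,0],[0,-0.17,0],[0,0,0]], "hand": [-0.26,-0.26,-0.26,-0.26,-0.26,-0.26,-0.26,-0.26,-0.26,-0.26,-0.26]}}

```text
clock: 1.48
position: [0.376, 0.1323, 0.2187]
tcp_rot: [-1.102, 1.373, -1.38]
force: [0.1, -0.6, -0.0]
width: 0.0546
```

```bash
python3 -c "
from h import *
go(-.15,-.005,.085)"
```

```text
t 1.48 tcp in dock [-0.1753  0.0207  0.2187] shift cm [ 2.45 13.39  2.56] rot [0.003 0.004 0.009] F [ 0.1 -0.6 -0. ] w 0.055
```

Good tracking, about 95% of the command per row. Next I go down beside the pack.

>>> {"name": "carry_out", "arguments": {"slide": [[2.4,0,2.5],[0,4.5,0],[0,4.5,0],[0,4.4,0],[0,0,0]], "rotation": [[0,0,0.01],[0,0,0],[0,0,0],[0,0,0],[0,0,0]], "hand": [-0.26,-0.26,-0.26,-0.26,-0.26]}}

```text
clock: 2.1
position: [0.3962, 0.1056, 0.0826]
tcp_rot: [-1.085, 1.383, -1.379]
force: [0.1, 0.3, 0.3]
width: 0.055
```

```bash
python3 -c "
from h import *
go(-.112,-.005,.085)"
```

```text
t 2.1 tcp in dock [-0.1495 -0.0007  0.0826] shift cm [ 0.41 -0.25  3.75] rot [ 0.    -0.006 -0.003] F [0.1 0.3 0.3] w 0.055
```

>>> {"name": "carry_out", "arguments": {"slide": [[0.4,-0.2,0.5],[0,0,0.5],[0,0,0.4],[0,0,0.4],[0,0,0.4],[0,0,0.4],[0,0,0.4],[0,0,0.4],[0,0,0.3],[0,0,0]], "rotation": [[0,0,0],[0,0,0],[0,0,0],[0,0,0],[0,0,0],[0,0,0],[0,0,0],[0,0,0],[0,0,0],[0,0,0]], "hand": [-0.26,-0.26,-0.26,-0.26,-0.26,-0.26,-0.26,-0.26,-0.26,-0.26]}}

```text
clock: 3.35
position: [0.4351, 0.0937, 0.0893]
tcp_rot: [-1.078, 1.383, -1.379]
force: [-0.9, -0.7, 0.6]
width: 0.0546
```

```bash
python3 - <<'E'
from h import *
go(-.15,-.005,.085)
t=capture("top");cv2.imwrite("pics/top1.png",t)
s=capture("scene");cv2.imwrite("pics/scene1.png",s)
a=cv2.resize(t[190:300,235:345],None,fx=5,fy=5,interpolation=cv2.INTER_CUBIC);b=cv2.resize(s[160:290,290:400],None,fx=2.2,fy=2.2,interpolation=cv2.INTER_CUBIC)
im=np.zeros((550,800,3),np.uint8);im[:,:550]=a;im[:b.shape[0],555:555+b.shape[1]]=b
cv2.imwrite("pics/crop1.png",np.clip(im*1.8,0,255).astype(np.uint8))
E
```

```text
t 3.35 tcp in dock [-0.1089 -0.0034  0.0893] shift cm [ 0.2   0.42 -4.11] rot [-0.004 -0.008 -0.008] F [-0.9 -0.7  0.6] w 0.055
```

View pics/crop1.png

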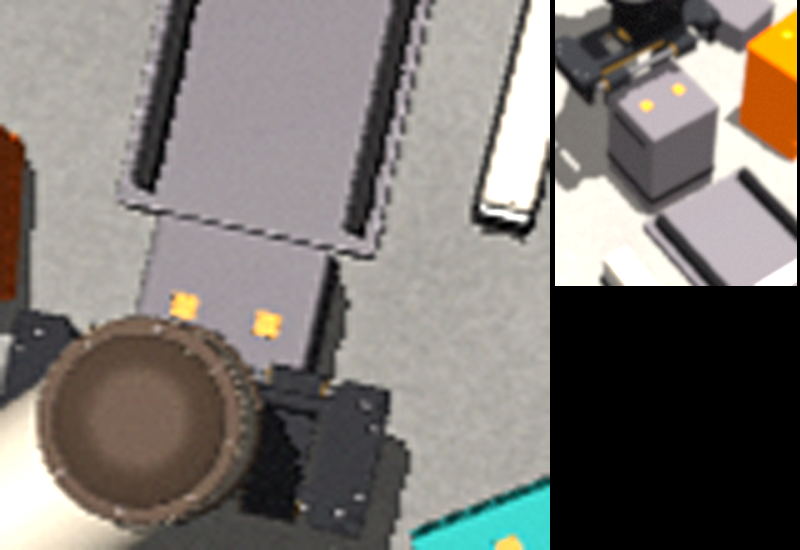

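The pack is squared. Its pads are at crop (185,305) and (267,324), and its front-right top corner is at (333,252). I measure its lateral offset from these.

```bash
python3 - <<'E'
from h import *
c=calibration("top")
f0=lambda uv:np.array([235,130])+(np.array(uv)+.5)/3.7-.5
f1=lambda uv:np.array([235,190])+(np.array(uv)+.5)/5-.5
B=np.array([.4742,.0786,-.4181])
L=np.array([todock(p,B) for p in onz(f0([[133,464],[191,489]]),.14,c)]);print("pads local",L.round(4))
P=f1([[185,305],[267,324],[333,252],[157,216]])
B1,r=fit(np.c_[np.r_[L,[[.046,-.046],[.046,.046]]],np.full(4,.14)],P,c,B)
print(todock(B1,D0).round(4),B1[2]-D0[2],r.round(1).tolist())
Dp=onz(f1([[122,203],[375,256]]),.014,c);print("dock corners",[todock(p,D0).round(4) for p in Dp])
E
```

```text
pads local [[-0.0013  0.023 ]
 [-0.0016 -0.0212]]
[-0.0537 -0.009 ] 0.005751756778564515 [[-0.3, 0.9], [-0.0, 0.8], [-0.1, -0.8], [0.5, -0.9]]
dock corners [array([0.0005, 0.0735]), array([ 0.0012, -0.0732])]
```

>>> {"name": "carry_out", "arguments": {"slide": [[0,0,-2.2],[3.3,0,0],[3.3,0,0],[3.3,0,0],[0,0,3.9],[0,0,3.9],[0,0,0]], "rotation": [[0,-0.008,0],[0,0,0],[0,0,0],[0,0,0],[0,0,0],[0,0,0],[0,0,0]], "hand": [-0.26,1,1,1,1,1,1]}}

```text
clock: 4.32
position: [0.4745, -0.0149, 0.0923]
tcp_rot: [-1.069, 1.361, -1.37]
force: [0.1, -0.1, -0.7]
width: 0.0043
```

```bash
python3 -c "
from h import *
go(-.0535,-.061,.089)"
```

```text
t 4.33 tcp in dock [-0.0457 -0.1     0.0923] shift cm [-3.91  0.38 -0.76] rot [-0.02   0.008 -0.017] F [ 0.1 -0.1 -0.7] w 0.004
```

>>> {"name": "carry_out", "arguments": {"slide": [[-0.9,0.3,-0.8],[-0.8,0,0],[-0.5,0,0],[-0.4,0,0],[-0.4,0,0],[-0.4,0,0],[-0.4,0,0],[-0.2,0,0],[0,0,0]], "rotation": [[-0.02,0.008,-0.017],[0,0,0],[0,0,0],[0,0,0],[0,0,0],[0,0,0],[0,0,0],[0,0,0],[0,0,0]], "hand": [1,1,1,1,1,1,1,1,1]}}

```text
clock: 5.45
position: [0.4745, 0.0269, 0.0898]
tcp_rot: [-1.093, 1.376, -1.378]
force: [-0.2, -2.1, -0.7]
width: 0.0006
```

```bash
python3 -c "
from h import *
go(-.0535,-.061,.089)"
```

```text
t 5.45 tcp in dock [-0.0552 -0.0593  0.0898] shift cm [0.17 0.08 0.17] rot [0.    0.001 0.001] F [-0.2 -2.1 -0.7] w 0.001
```

Contact force is about 2 N. I back off and check the lateral position with a picture.

>>> {"name": "carry_out", "arguments": {"slide": [[2.5,0,0],[3.5,0,0],[2,0,-3],[0,0,-5],[0,0,0]], "rotation": [[0,0,0],[0,0,0],[0,0,0],[0,0,0],[0,0,0]], "hand": [1,1,1,1,1]}}

```text
clock: 6.08
position: [0.3814, -0.0323, 0.0902]
tcp_rot: [-1.081, 1.37, -1.378]
force: [-0.1, 0.6, 0.6]
width: 0.0007
```

```bash
python3 - <<'E'
from h import *
go(-.15,0,.1)
t=capture("top");cv2.imwrite("pics/top2.png",t)
s=capture("scene");cv2.imwrite("pics/scene2.png",s)
a=cv2.resize(t[190:300,235:345],None,fx=5,fy=5,interpolation=cv2.INTER_CUBIC);b=cv2.resize(s[160:290,290:400],None,fx=2.2,fy=2.2,interpolation=cv2.INTER_CUBIC)
im=np.zeros((550,800,3),np.uint8);im[:,:550]=a;im[:b.shape[0],555:555+b.shape[1]]=b
cv2.imwrite("pics/crop2.png",np.clip(im*1.8,0,255).astype(np.uint8))
E
```

```text
t 6.08 tcp in dock [-0.1324 -0.1383  0.0902] shift cm [-13.84  -0.92  -1.73] rot [-0.01   0.002 -0.006] F [-0.1  0.6  0.6] w 0.001
```

View pics/crop2.png

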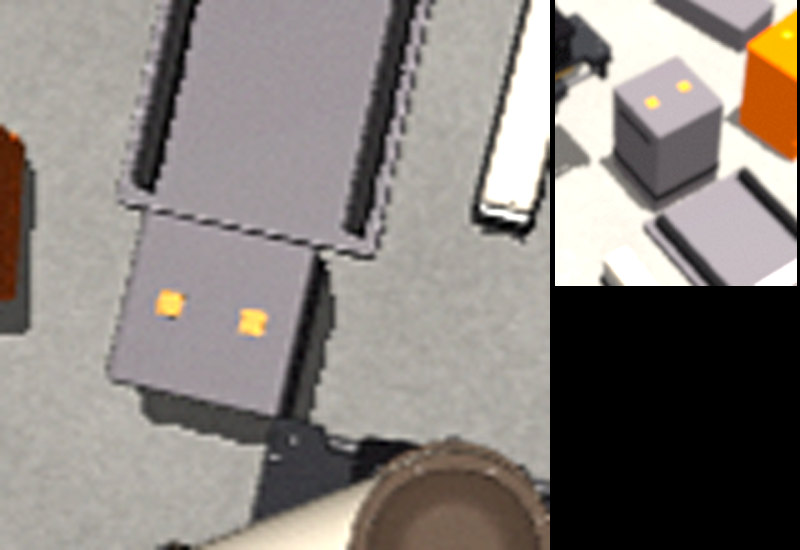

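All four top corners are visible at crop (147,210), (316,248), (279,418) and (109,380), with pads at (170,304) and (253,322).

```bash
python3 - <<'E'
from h import *
c=calibration("top");a=.046
f1=lambda uv:np.array([235,190])+(np.array(uv)+.5)/5-.5
B,r=fit([[a,a,.14],[a,-a,.14],[-a,-a,.14],[-a,a,.14],[0,.022,.14],[0,-.022,.14]],f1([[147,210],[316,248],[279,418],[109,380],[170,304],[253,322]]),c,[.5,.07,-.23])
print(todock(B,D0).round(4),B[2]-D0[2],r.round(1).tolist())
go(-.14,.001,.1)
E
```

```text
[-0.0539 -0.0011] -0.00432286543979743 [[-0.3, -0.4], [0.4, -0.4], [0.1, 0.3], [-0.6, 0.3], [0.2, 0.1], [0.1, 0.1]]
t 6.17 tcp in dock [-0.1289 -0.1369  0.0908] shift cm [-13.79  -0.84  -1.07] rot [-0.013  0.002 -0.006] F [ 0.2 -0.3  0.7] w 0.001
```

>>> {"name": "carry_out", "arguments": {"slide": [[0,-1.2,-1.0],[-4.7,-1.2,0],[-4.7,0,0],[-4.7,0,0],[0,0,0]], "rotation": [[-0.01,0,-0.006],[0,0,0],[0,0,0],[0,0,0],[0,0,0]], "hand": [-0.26,-0.26,-0.26,-0.26,-0.26]}}

```text
clock: 6.8
position: [0.4152, 0.1153, 0.1165]
tcp_rot: [-1.081, 1.373, -1.378]
force: [-0.7, -0.6, -0.4]
width: 0.0424
```

```bash
python3 -c "
from h import *
go(-.1,-.001,.115)"
```

```text
t 6.8 tcp in dock [-0.1333  0.0131  0.1165] shift cm [1.41 0.17 3.33] rot [-0.008 -0.    -0.005] F [-0.7 -0.6 -0.4] w 0.042
```

>>> {"name": "carry_out", "arguments": {"slide": [[1.4,0.1,0],[0,0,0.8],[0,0,0.6],[0,0,0.4],[0,0,0.4],[0,0,0.4],[0,0,0.4],[0,0,0.4],[0,0,0.4],[0,0,0.4],[0,0,0]], "rotation": [[-0.008,0,-0.005],[0,0,0],[0,0,0],[0,0,0],[0,0,0],[0,0,0],[0,0,0],[0,0,0],[0,0,0],[0,0,0],[0,0,0]], "hand": [-0.26,-0.26,-0.26,-0.26,-0.26,-0.26,-0.26,-0.26,-0.26,-0.26,-0.26]}}

```text
clock: 8.18
position: [0.4513, 0.0872, 0.1136]
tcp_rot: [-1.1, 1.387, -1.379]
force: [-2.5, -0.2, -1.1]
width: 0.0551
```

```bash
python3 -c "
from h import *
go(-.03,-.001,.115)"
```

```text
t 8.18 tcp in dock [-0.0917 -0.006   0.1136] shift cm [-0.52 -0.2   6.17] rot [ 0.01  -0.004  0.006] F [-2.5 -0.2 -1.1] w 0.055
```

>>> {"name": "carry_out", "arguments": {"slide": [[0,-0.1,0.4],[0,-0.1,0.4],[0,0,0.4],[0,0,0.4],[0,0,0.4],[0,0,0.4],[0,0,0.4],[0,0,0]], "rotation": [[0.01,0,0.006],[0,0,0],[0,0,0],[0,0,0],[0,0,0],[0,0,0],[0,0,0],[0,0,0]], "hand": [-0.26,-0.26,-0.26,-0.26,-0.26,-0.26,-0.26,-0.26]}}

```text
clock: 9.18
position: [0.4808, 0.0803, 0.1165]
tcp_rot: [-1.086, 1.379, -1.381]
force: [-0.9, 0.4, 2.0]
width: 0.055
```

```bash
python3 - <<'E'
from h import *
go(-.03,-.001,.12)
s=capture("scene")[150:300,280:440]
cv2.imwrite("pics/crop3.png",np.clip(cv2.resize(s,None,fx=4,fy=4,interpolation=cv2.INTER_CUBIC)*1.8,0,255).astype(np.uint8))
E
```

```text
t 9.18 tcp in dock [-0.0613 -0.0059  0.1165] shift cm [-0.5  -0.34  3.13] rot [-0.003 -0.004 -0.001] F [-0.9  0.4  2. ] w 0.055
```

View pics/crop3.png

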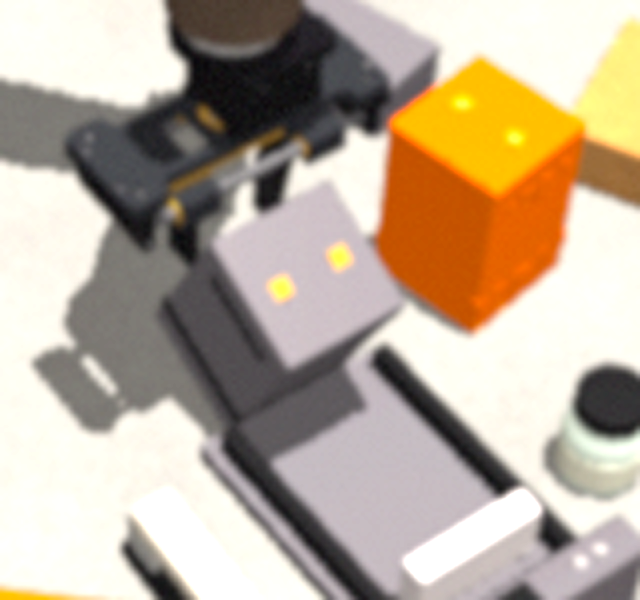

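The pack is tipping squarely over the dock, with its pads (280,290)/(340,257) facing the connector. I continue gently.

>>> {"name": "carry_out", "arguments": {"slide": [[0,0,0.4],[0,0,0.4],[0,0,0.4],[0,0,0.4],[0,-0.2,0.4],[0,-0.2,0.4],[0,-0.2,0.4],[0,-0.2,0.4],[0,0,0]], "rotation": [[0,0,0],[0,0,0],[0,0,0],[0,0,0],[0,0,0],[0,0,0],[0,0,0],[0,0,0],[0,0,0]], "hand": [-0.26,-0.26,-0.26,-0.26,-0.26,-0.26,-0.26,-0.26,-0.26]}}

```text
clock: 10.35
position: [0.5157, 0.0727, 0.125]
tcp_rot: [-1.083, 1.377, -1.381]
force: [-0.1, -0.4, 0.2]
width: 0.0549
```

```bash
python3 - <<'E'
from h import *
go(-.13,-.001,.13)
s=capture("scene")[150:300,280:440]
cv2.imwrite("pics/crop4.png",np.clip(cv2.resize(s,None,fx=4,fy=4,interpolation=cv2.INTER_CUBIC)*1.8,0,255).astype(np.uint8))
E
```

```text
t 10.35 tcp in dock [-0.0257 -0.0054  0.125 ] shift cm [ -0.4   -0.55 -10.43] rot [-0.005 -0.004 -0.003] F [-0.1 -0.4  0.2] w 0.055
```

View pics/crop4.png

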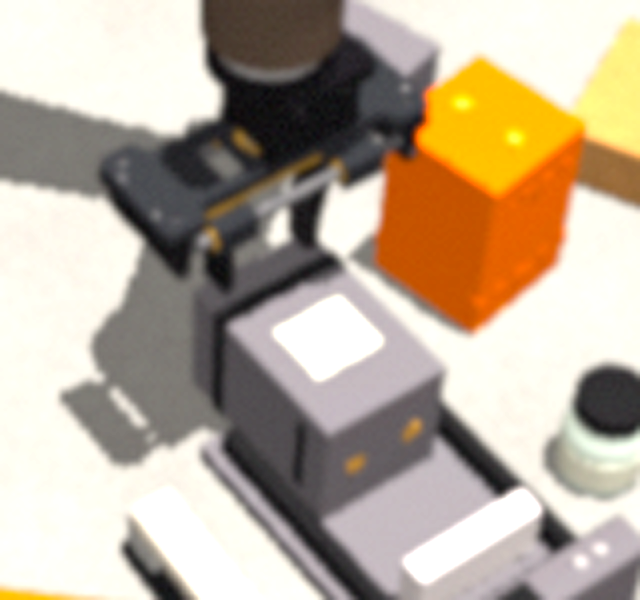

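The pack has fallen flat between the rails, with its pads (355,463)/(412,430) facing the connector. I back off behind its end and go down.

>>> {"name": "carry_out", "arguments": {"slide": [[0,-1.5,0],[-0.2,0,-5],[-0.2,0,-5],[0,0,-2],[0,4.5,0],[0,4.4,0],[0,0,0]], "rotation": [[0,0,0],[0,0,0],[0,0,0],[0,0,0],[0,0,0],[0,0,0],[0,0,0]], "hand": [-0.26,-0.26,-0.26,-0.26,-0.26,-0.26,-0.26]}}

```text
clock: 11.28
position: [0.4012, 0.1085, 0.0564]
tcp_rot: [-1.069, 1.37, -1.377]
force: [-0.0, 0.6, 0.8]
width: 0.0548
```

```bash
python3 - <<'E'
from h import *
go(-.1,-.001,.05)
t=capture("top")
cv2.imwrite("pics/crop5.png",np.clip(cv2.resize(t[160:270,235:345],None,fx=5,fy=5,interpolation=cv2.INTER_CUBIC)*1.8,0,255).astype(np.uint8))
E
```

```text
t 11.28 tcp in dock [-0.1453  0.0033  0.0564] shift cm [0.43 0.71 4.52] rot [-0.016 -0.001 -0.013] F [-0.   0.6  0.8] w 0.055
```

View pics/crop5.png

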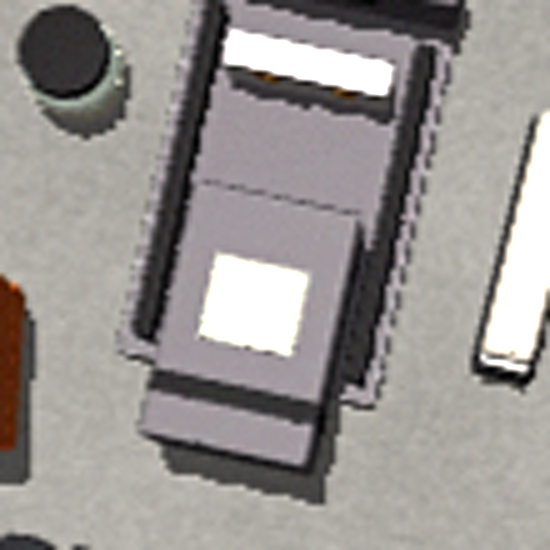

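The pack is flat and straight. Its top corners are at crop (203,183), (361,216), (310,468) and (145,435).

```bash
python3 - <<'E'
from h import *
c=calibration("top");a=.046
f1=lambda uv:np.array([235,160])+(np.array(uv)+.5)/5-.5
B,r=fit([[.07,a,.106],[.07,-a,.106],[-.07,-a,.106],[-.07,a,.106]],f1([[203,183],[361,216],[310,468],[145,435]]),c,[.6,.07,-.23])
p=todock(B,D0);print(p.round(4),B[2]-D0[2],r.round(1).tolist(),"ends",p[0]-.07,p[0]+.07)
E
```

```text
[ 0.024  -0.0043] 0.005287433320624146 [[-1.0, -0.6], [1.1, -0.2], [0.4, 0.6], [-0.5, 0.2]] ends -0.045994796343970114 0.0940052036560299
```

>>> {"name": "carry_out", "arguments": {"slide": [[0.5,0.6,2.5],[0,0,3.0],[0,0,1.2],[0,0,0.6],[0,0,0.6],[0,0,0.6],[0,0,0.6],[0,0,0.6],[0,0,0.6],[0,0,0.6],[0,0,0.6],[0,0,0.4],[0,0,0]], "rotation": [[-0.016,0,-0.013],[0,0,0],[0,0,0],[0,0,0],[0,0,0],[0,0,0],[0,0,0],[0,0,0],[0,0,0],[0,0,0],[0,0,0],[0,0,0],[0,0,0]], "hand": [-0.26,-0.26,-0.26,-0.26,-0.26,-0.26,-0.26,-0.26,-0.26,-0.26,-0.26,-0.26,-0.26]}}

```text
clock: 12.95
position: [0.5232, 0.0784, 0.0617]
tcp_rot: [-1.08, 1.372, -1.373]
force: [-0.6, 0.1, 0.6]
width: 0.0549
```

```bash
python3 -c "
from h import *
go(.0405,-.002,.052)"
```

```text
t 12.95 tcp in dock [-0.0197  0.0019  0.0617] shift cm [0.42 1.02 6.01] rot [-0.008  0.003 -0.009] F [-0.6  0.1  0.6] w 0.055
```

>>> {"name": "carry_out", "arguments": {"slide": [[0.2,0.2,0.5],[0,0.2,0.5],[0,0.2,0.5],[0,0.2,0.5],[0,0.1,0.5],[0,0.1,0.5],[0,0.1,0.4],[0,0.1,0.4],[0,0,0]], "rotation": [[-0.008,0.003,-0.009],[0,0,0],[0,0,0],[0,0,0],[0,0,0],[0,0,0],[0,0,0],[0,0,0],[0,0,0]], "hand": [-0.26,-0.26,-0.26,-0.26,-0.26,-0.26,-0.26,-0.26,-0.26]}}

```text
clock: 14.08
position: [0.5605, 0.0669, 0.0484]
tcp_rot: [-1.095, 1.381, -1.377]
force: [-1.1, 0.1, -0.1]
width: 0.0547
```

```bash
python3 -c "
from h import *
go(.0405,-.002,.052)"
```

```text
t 14.07 tcp in dock [ 0.0193 -0.0007  0.0484] shift cm [ 0.13 -0.37  2.12] rot [ 0.004 -0.001  0.002] F [-1.1  0.1 -0.1] w 0.055
```

>>> {"name": "carry_out", "arguments": {"slide": [[0,-0.1,0.4],[0,-0.1,0.4],[0,0,0.4],[0,0,0.4],[0,0,0.4],[0,0,0]], "rotation": [[0,0,0],[0,0,0],[0,0,0],[0,0,0],[0,0,0],[0,0,0]], "hand": [-0.26,-0.26,-0.26,-0.26,-0.26,-0.26]}}

```text
clock: 14.82
position: [0.5722, 0.0628, 0.0477]
tcp_rot: [-1.11, 1.392, -1.371]
force: [-1.1, 0.3, -0.3]
width: 0.0548
```

```bash
python3 -c "
from h import *
go(.0405,-.002,.052)"
```

```text
t 14.82 tcp in dock [ 0.0316 -0.002   0.0477] shift cm [ 0.   -0.45  0.88] rot [ 0.021 -0.     0.007] F [-1.1  0.3 -0.3] w 0.055
```

>>> {"name": "carry_out", "arguments": {"slide": [[0,-0.2,0.4],[0,-0.1,0.4],[0,0,0.4],[0,0,0.4]], "rotation": [[0.02,0,0.007],[0,0,0],[0,0,0],[0,0,0]], "hand": [-0.26,-0.26,-0.26,-0.26]}}

```text
clock: 15.32
position: [0.5805, 0.0593, 0.0481]
tcp_rot: [-1.103, 1.388, -1.373]
force: [-11.8, 7.1, 5.1]
width: 0.0554
```

```bash
python3 - <<'E'
from h import *
go(.0405,-.002,.052)
t=capture("top")
cv2.imwrite("pics/crop6.png",np.clip(cv2.resize(t[130:240,245:355],None,fx=5,fy=5,interpolation=cv2.INTER_CUBIC)*1.8,0,255).astype(np.uint8))
E
```

```text
t 15.32 tcp in dock [ 0.0404 -0.0035  0.0481] shift cm [-0.15 -0.39  0.  ] rot [ 0.014 -0.001  0.004] F [-11.8   7.1   5.1] w 0.055
```

View pics/crop6.png

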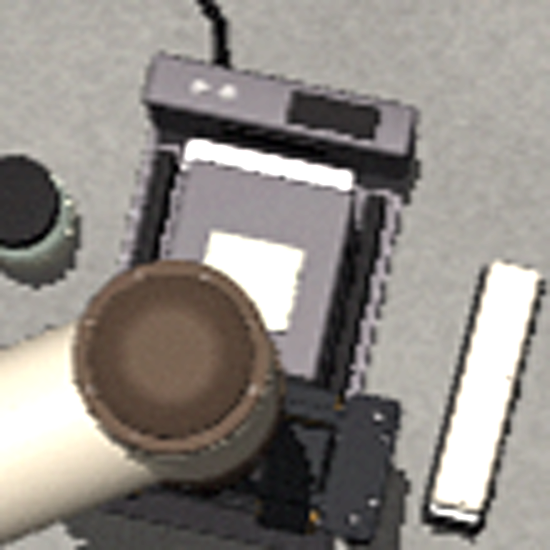

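The force rose to about 14 N and the TCP is at the predicted end position. I press gently to see whether it still moves.

>>> {"name": "carry_out", "arguments": {"slide": [[0,0,0.3],[0,0,0.3]], "rotation": [[0,0,0],[0,0,0]], "hand": [-0.26,-0.26]}}

```text
clock: 15.62
position: [0.5795, 0.0586, 0.0471]
tcp_rot: [-1.114, 1.398, -1.368]
force: [-10.5, 5.7, 6.3]
width: 0.0549
```

```bash
python3 -c "
from h import *
go(.0405,-.002,.052)"
```

```text
t 15.62 tcp in dock [ 0.0397 -0.0045  0.0471] shift cm [-0.24 -0.5   0.07] rot [ 0.027 -0.001  0.007] F [-10.5   5.7   6.3] w 0.055
```

It doesn't move further, so it is against the stop. I retreat straight back, then up, and check.

>>> {"name": "carry_out", "arguments": {"slide": [[0,0,-1.5],[0,0,-4],[0,0,-5],[0,-3,-4],[0,-5,0],[0,-5,0],[4,-2,0],[5,0,0],[5,0,0],[0,0,0]], "rotation": [[0,0,0],[0,0,0],[0,0,0],[0,0,0],[0,0,0],[0,0,0],[0,0,0],[0,0,0],[0,0,0],[0,0,0]], "hand": [-0.26,-0.26,-0.26,-0.26,-0.26,-0.26,-0.26,-0.26,-0.26,-0.26]}}

```text
clock: 16.88
position: [0.4189, -0.0454, 0.211]
tcp_rot: [-1.078, 1.366, -1.374]
force: [0.6, 0.9, -0.2]
width: 0.055
```

```bash
python3 - <<'E'
from h import *
go(-.1,-.15,.2)
t=capture("top");s=capture("scene")
cv2.imwrite("pics/top7.png",t)
a=cv2.resize(t[130:240,245:355],None,fx=5,fy=5,interpolation=cv2.INTER_CUBIC);b=cv2.resize(s[220:340,320:445],None,fx=2,fy=2,interpolation=cv2.INTER_CUBIC)
im=np.zeros((550,800,3),np.uint8);im[:,:550]=a;im[:b.shape[0],550:]=b
cv2.imwrite("pics/crop7.png",np.clip(im*1.8,0,255).astype(np.uint8))
E
```

```text
t 16.88 tcp in dock [-0.0928 -0.1424  0.211 ] shift cm [ 0.76  1.08 -0.74] rot [-0.013  0.006 -0.009] F [ 0.6  0.9 -0.2] w 0.055
```

View pics/crop7.png

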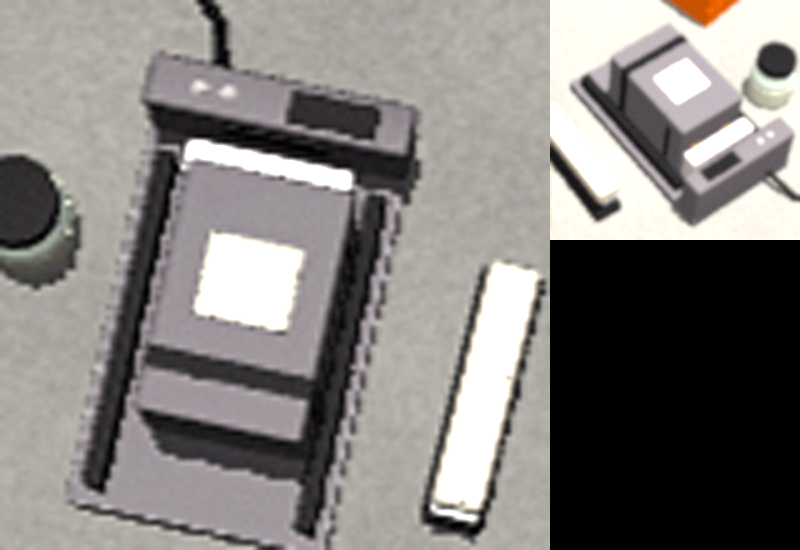

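The pack sits between the rails with no gap visible to the connector. Its rear top corners are at (136,405) and (301,441), and the connector's rear top edge runs from (188,141) to (354,172). Now the numeric check.

```bash
python3 - <<'E'
from h import *
c=calibration("top")
f=lambda uv:np.array([245,130])+(np.array(uv)+.5)/5-.5
for n,z,p in(("rear top corners",.106,[[136,405],[301,441]]),("front top corners",.106,[[190,163],[352,193]]),("connector rear edge (h .059-.0605)",.06,[[188,141],[354,172]]),("dock front",.014,[[70,500]])):
    print(n,[todock(q,D0).round(4).tolist() for q in onz(f(p),z,c)])
E
```

```text
rear top corners [[0.053, 0.0396], [0.0526, -0.0506]]
front top corners [[0.187, 0.0396], [0.1892, -0.049]]
connector rear edge (h .059-.0605) [[0.2081, 0.0486], [0.2103, -0.0453]]
dock front [[0.002, 0.075]]
```

The readings agree. The connector's rear edge is at 0.208–0.210 m (0.210 is fully back), and the pack's contact end is at about 0.188–0.193 m. The pack is about 5 mm off the middle line. Handing in.

```bash
python3 -c "
from h import *
print(close_job())"
```

```text
the job is handed in; nothing more can be done
None
```

The pack is docked and handed in, but the system reported no verdict, so the result rests on my own measurements. I squared the pack with a two-finger push, shifted it about 8 mm sideways onto the dock's middle line, tipped it over the front edge, then pushed it along the bed. It took about 17 s of the 67 s limit.

Last checks:
- **Pack:** in the pictures it lies flat between the rails, contact end towards the connector. It is about 5 mm off the middle line, where 13 mm is allowed.
- **Contact end:** at dock x of about 0.188–0.193 m, above the required 0.182 m.
- **Connector:** its rear edge measured 0.208–0.210 m, so it is about 23–25 mm back of 25 mm. A further gentle press at about 13 N did not move it.
- **Robot and surroundings:** the arm is clear of everything. The jar and stapler looked unmoved beside the dock, but I did not measure them. I did not recheck the mug, spray, spare pack, prints or mouse; the arm stayed away from them.

The only disagreement was 2–3 mm between the pack's measured front and rear ends, which is about the calibration's accuracy.

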